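# Make up two painting kits on their job trays

### The arm

A 6-joint arm with a two-finger parallel gripper is mounted at the origin on the work surface. World frame = base frame: x ahead of the robot, y to its left, z up, the work surface at z = 0. Lengths are in m, angles in rad, forces in N, time in s.
With the tool pointing down it reaches from about 0.35 to 0.725 m from the base axis. Payload 4.3 kg.
Tool frame: the origin (TCP) lies on the centre line of the jaws, within the pads' length; the fingertips stand tip_extent ahead of it and the grasp point (between the pads) lies 5 mm behind it (tip_extent is the distance from the TCP to the fingertips, in m); z points along the fingers, y is the line along which they close (so a half turn about z gives the same grasp; the last joint's range is limited). The gripper opens to 85 mm and grips with 20 to 120 N. Pads are 22 mm wide; open, the fingers measure 114 mm over their backs; the gripper's body (76 mm by 85 mm) begins 54 mm behind the grasp point. The pads swing forward as they close: fully open they stand 13 mm farther back than shut.
Start: joints at [1.05, 0.377, 0.081, 1.274, 0, 1.46], TCP at [0.23, 0.527, 0.21] pointing down, gripper open.
Joint ranges: [-2.72, 2.72], [-0.84, 1.66], [-1.02, 1.22], [-1.77, 2.12], [-1.37, 1.28], [-3.14, 3.14]. Speed limits (rad/s): [2.57, 2.57, 3.14, 3.14, 3.14, 3.14].

### API

Orientations are given as a 3x3 rotation matrix whose columns are the frame's x, y, z axes.
In Python, from plant import * gives the robot as it stands. The module is installed in compiled form; this text tells all that it offers.
- The arm moves only by the tool send_rows, never from a script. Its arguments are lists of equal length, an entry for each row: "grip": the finger opening in cm, from 0 to 8.54; "slide": the shift along the tool's x, y, z in cm, a list of three; "yaw": the turn about the tool's z in rad. In form: {"grip": [grip, ...], "slide": [[tx, ty, tz], ...], "yaw": [yaw, ...]}. A call has exactly 10 rows; each row shifts and turns the commanded pose from where the row before left it, along the tool's axes as they then stand; what a row does not reach is not made up. A row lasts 1/10 s, in which the tool goes at most 50 mm and 8.59 degrees, less where a joint would pass 70% of its speed; a pose out of reach is approached as far as the arm can. A call is refused whole if a number of a shift passes 5 or a number of a turn 0.15, either way. A call with a gripper value outside its range is refused whole. The fingers move at their own pace and stop on an object; the grip force is fixed at half the most. Time passes only in rows, so rows that do not move let the fingers close, or fill a call up. It gives the time, the measured TCP pose, the force, the opening and the grip force at its end, in the units of the state.
- observe(): the state, without advancing time (a new reading comes with each control period).
- snapshot(name): name is "scene" or "top"; returns a dict with "image" (480x640x3 uint8, red, green, blue), "z_map" (480x640 float32, m along the optical axis (not along the pixel's ray), 0 where there is no reading), "camera_matrix" (3x3 intrinsics, pixels), "k1" (the pictures are not rectified: a ray, as slopes to the right and down, at radius r is drawn at 1 + k1 r^2 times it, then the intrinsics apply), "R" (3x3) and "t" (3): a world point X has camera coordinates R X + t. Camera axes: x right, y down, z forward; pixel columns grow to the right and rows downward; lengths in m; the calibration is good to about 2 mm. A picture is of the moment at which its call begins.
- sign_off(): hands the job in; it is judged then, once.
Trained networks look in the newest picture that a camera, given by its name, has taken for a name from the list of things; names that differ only in an ending like _2 or _b are one class to them, and where a whole thing is asked for, a point or a joint stands for the part that bears it (a point fixed in the world has none). Each returns a list of dicts, best first, with "conf" (0 to 1); they miss things now and then, are a little off and sometimes report something else, mostly with a low value. They report only what shows in the picture. A call takes as long as a camera call.
- spot_in(camera, thing): "box" ([centre column, centre row, width, height] in pixels, round what is visible of it).
The state is a dict: "clock": time; "joints": joint angles; "qd": joint speeds; "tau": joint torques, N m; "tcp_pos": TCP position; "orientation": TCP orientation; "ft_force": force on the tool from outside, world axes, zero at the start; "moment": the same for the moment, N m; "gripper_width": opening from 0.0 (shut) to 1.0 (fully open); "finger_force": force on a finger pad.
Only numpy, scipy, OpenCV 4.12 (cv2) and the standard library are available. Lean on these libraries where they do the work, as an engineer would, in place of code of your own. Each camera call takes 0.05 s, during which the arm holds its last target. There are 200 camera calls.

### The job

Make up the painting kits on the two job trays: the tray with the green sample strip gets the green tin, the wide brush and the cork sanding block; the tray with the blue strip gets the blue tin and the narrow brush. Stand each tin upright in the square bay, lay each brush flat along the long bay and the block flat and lengthwise in the oblong bay, everything inside its bay and off the beads. Set the tins down without dropping them, and leave the white tin and the two black supports where they are.

Things in the scene. Friction and masses are not known exactly. Their poses are not given: they have to be found in the camera images.
- tin_green_mid (a point): Sealed paint tin, steel with green lid and green label band, 56 mm diameter, 58 mm tall, standing upright, about 0.19 kg. The point is its centre, 29 mm above its underside; z is its axis, up.
- tin_blue_mid (a point): Sealed paint tin, steel with blue lid and blue label band, 56 mm diameter, 58 mm tall, standing upright, about 0.19 kg. The point is its centre, 29 mm above its underside; z is its axis, up.
- tin_white_mid (a point): Sealed paint tin, steel with white lid and white label band, 56 mm diameter, 58 mm tall, standing upright, about 0.19 kg. The point is its centre, 29 mm above its underside; z is its axis, up. Not wanted in either kit: a bystander.
- brush_wide_mid (a point): Wide flat brush, 160 mm long, 16 mm thick, lying flat: pale wooden handle 20 mm wide, steel ferrule and pale bristles 50 mm wide, about 0.06 kg. The point is the middle of its length and thickness (8 mm up), on the handle; x along it to the bristles, z up. Straight handle from x = -80 to +12 mm, ferrule from +25, tips at +80; balances near x = +9 mm.
- brush_narrow_mid (a point): Narrow flat brush, 160 mm long, 16 mm thick, lying flat: red handle 20 mm wide, steel ferrule and pale bristles 25 mm wide, about 0.06 kg. The point is the middle of its length and thickness (8 mm up), on the handle; x along it to the bristles, z up. Straight handle from x = -80 to +12 mm, ferrule from +25, tips at +80; balances near x = +5 mm.
- block_mid (a point): Cork sanding block, 85 mm long (its x), 55 mm wide (its y), 46 mm tall, about 0.06 kg. The point is its centre, 23 mm above its underside; z up.
- tray_green: Plywood job tray with a green sample strip across its -x end; fixed, 234 x 172 mm, strip top at 9 mm. Origin: bench height, amid the bays; x lengthwise away from the strip, z up. Bay floors at z = 6 mm, dark 4 mm wide beads round the bays to z = 10 mm. Bays, clear size at centre (x, y mm): brush 190 x 80 at (0, 42); tin 78 x 80 at (-56, -42); block 108 x 80 at (41, -42). All three bays get filled.
- tray_blue: Plywood job tray with a blue sample strip across its -x end; fixed, 234 x 172 mm, strip top at 9 mm. Origin: bench height, amid the bays; x lengthwise away from the strip, z up. Bay floors at z = 6 mm, dark 4 mm wide beads round the bays to z = 10 mm. Bays, clear size at centre (x, y mm): brush 190 x 80 at (0, 42); tin 78 x 80 at (-56, -42); block 108 x 80 at (41, -42). Its block bay stays empty.
- support_a: Bystander: black bench support 60 x 46 mm, 44 mm tall, with a round rubber pad and a small teal lever, standing loose at the far edge of the work. Origin at the centre of its underside.
- support_b: Bystander: black bench support 60 x 46 mm, 44 mm tall, with a round rubber pad and a small teal lever, standing loose at the far edge of the work. Origin at the centre of its underside.

How it is judged:
At the end, for the whole second after the job is handed in: Each thing rests released on its own bay's floor (height within 3 mm): tins within 14 mm of the bay centre, block 15, brushes 18 (narrow: 27 across); tilt under 0.1 rad; along the bay within 0.27 (block), 0.25 (wide brush), 0.40 rad (narrow brush), either way round (x of tin_green_mid in the frame of tray_green between -0.07 and -0.042 m and y of tin_green_mid in the frame of tray_green between -0.056 and -0.028 m and z of tin_green_mid in the frame of tray_green between 0.032 and 0.038 m and angle between each of tin_green_mid, tin_blue_mid's own z axis and vertical below 0.1 rad and linear speed of each of tin_green, tin_blue, brush_wide, brush_narrow, block below 0.02 m/s and x of tin_blue_mid in the frame of tray_blue between -0.07 and -0.042 m and y of tin_blue_mid in the frame of tray_blue between -0.056 and -0.028 m and z of tin_blue_mid in the frame of tray_blue between 0.032 and 0.038 m and x of brush_wide_mid in the frame of tray_green between -0.018 and 0.018 m and y of brush_wide_mid in the frame of tray_green between 0.024 and 0.06 m and z of brush_wide_mid in the frame of tray_green between 0.011 and 0.017 m and angle between the z axis of each of brush_wide_mid, block_mid and the z axis of tray_green, either way round below 0.1 rad and angle between the x axis of brush_wide_mid and the x axis of tray_green, either way round below 0.25 rad and x of brush_narrow_mid in the frame of tray_blue between -0.018 and 0.018 m and y of brush_narrow_mid in the frame of tray_blue between 0.015 and 0.069 m and z of brush_narrow_mid in the frame of tray_blue between 0.011 and 0.017 m and angle between the z axis of brush_narrow_mid and the z axis of tray_blue, either way round below 0.1 rad and angle between the x axis of brush_narrow_mid and the x axis of tray_blue, either way round below 0.4 rad and x of block_mid in the frame of tray_green between 0.026 and 0.056 m and y of block_mid in the frame of tray_green between -0.057 and -0.027 m and z of block_mid in the frame of tray_green between 0.026 and 0.032 m and angle between the x axis of block_mid and the x axis of tray_green, either way round below 0.27 rad); the robot touches nothing.
It fails at once if the white tin is moved more than 20 mm (distance of tin_white_mid from where it was at the start of the episode above 0.02 m).
It fails at once if a black support is moved more than 20 mm (distance of any of support_a, support_b from where it was at the start of the episode above 0.02 m).
It fails at once if a tin is dropped (moves faster than 0.7 m/s with no finger on it) ((linear speed of tin_green above 0.7 m/s and contact force between the fingers and tin_green below 0.05 N) or (linear speed of tin_blue above 0.7 m/s and contact force between the fingers and tin_blue below 0.05 N) or (linear speed of tin_white above 0.7 m/s and contact force between the fingers and tin_white below 0.05 N)).
It also fails if it takes over 125 s, if anything falls off the work surface, if the arm or the gripper's body presses on something with over 40 N, if the wrist force passes 120 N, or if a joint passes its speed limit or range.

## Working session

There is one attempt and no reset: what is moved stays moved. The work goes in short steps, Python scripts to look and compute and a tool call to move; the robot and the scene stay as the last step left them, time stands still between calls to the robot, and variables do not carry over. Pictures are saved under pics/ and viewed, at most 14 in all, crops included, and the job is handed in when it is done.

Besides the shell and the picture viewer there is one more tool, called after "Call:" as name(argument=value, ...), one argument or row to a line, values as JSON. send_rows: Moves the arm, as the interface text tells. Its arguments: {"type":"object","properties":{"grip":{"type":"array","items":{"type":"number"}},"slide":{"type":"array","items":{"type":"array","items":{"type":"number"}}},"yaw":{"type":"array","items":{"type":"number"}}},"required":["grip","slide","yaw"]}

```bash
mkdir -p pics
python3 - <<'E'
from plant import *
import cv2,numpy as np,pickle
print(observe())
for n in("top","scene"):
    s=snapshot(n); pickle.dump(s,open(n+".pkl","wb"))
    cv2.imwrite(f"pics/{n}0.png",s["image"][:,:,::-1]); print(n,s["camera_matrix"],s["k1"],s["R"],s["t"])
    for th in("tin_green_mid","tin_blue_mid","tin_white_mid","brush_wide_mid","brush_narrow_mid","block_mid","tray_green","tray_blue","support_a"):
        print(th,[(np.round(d["box"]).astype(int).tolist(),round(d["conf"],2)) for d in spot_in(n,th)[:3]])
E
```

```text
{'clock': 0.0, 'joints': array([1.04971177e+00, 3.78066229e-01, 7.96311189e-02, 1.27440226e+00,
       1.64508146e-05, 1.46052195e+00]), 'qd': array([ 0.00033254,  0.000615  ,  0.00140934,  0.00029625, -0.00062189,
       -0.00063258]), 'tau': array([ 1.89895973e-04, -4.63605952e+01,  2.69875878e+01,  2.08905892e-02,
       -1.14804830e-04,  4.47155955e-06]), 'tcp_pos': array([0.22925363, 0.5265597 , 0.20876114]), 'orientation': array([[-9.16797444e-01,  3.99351205e-01, -1.03034106e-03],
       [ 3.99352461e-01,  9.16795783e-01, -1.76196476e-03],
       [ 2.40969585e-04, -2.02683403e-03, -9.99997917e-01]]), 'ft_force': array([-0.57762071, -0.1297309 , -0.39407827]), 'moment': array([-0.02177381, -0.00232116,  0.04839651]), 'finger_force': 0.0, 'gripper_width': 1.0007257385686765}
top [[589.10976783   0.         318.37517537]
 [  0.         589.10976783 235.97858867]
 [  0.           0.           1.        ]] -0.007100413695854407 [[ 0.01721362 -0.9998376   0.00533568]
 [-0.99758186 -0.01753369 -0.06725321]
 [ 0.06733584 -0.00416511 -0.99772167]] [-0.0091099   0.59043895  1.28042489]

[... 452 characters left out ...]
3   0.         319.12164841]
 [  0.         516.14484003 236.55653835]
 [  0.           0.           1.        ]] 0.021473989184867873 [[-0.70269944  0.71147028 -0.00485175]
 [ 0.4863408   0.47534566 -0.73315696]
 [-0.51931313 -0.51754859 -0.68004215]] [ 0.40330426 -0.23451898  1.36402962]
tin_green_mid [([322, 196, 23, 39], 0.67)]
tin_blue_mid []
tin_white_mid [([366, 220, 30, 37], 0.77)]
brush_wide_mid [([329, 307, 55, 71], 0.59), ([263, 175, 112, 65], 0.36)]
brush_narrow_mid [([258, 252, 75, 32], 0.62)]
block_mid [([322, 248, 45, 50], 0.94)]
tray_green [([480, 321, 147, 126], 0.74)]
tray_blue []
support_a [([365, 394, 45, 48], 0.86), ([191, 223, 35, 28], 0.86), ([320, 193, 25, 32], 0.68)]
```

Run:
```python
import cv2
i=cv2.imread("pics/top0.png")[130:370,110:530]
cv2.imwrite("pics/top0c.png",cv2.resize(i,(798,456),interpolation=cv2.INTER_CUBIC))
```

```text
(no output)
```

View pics/top0c.png

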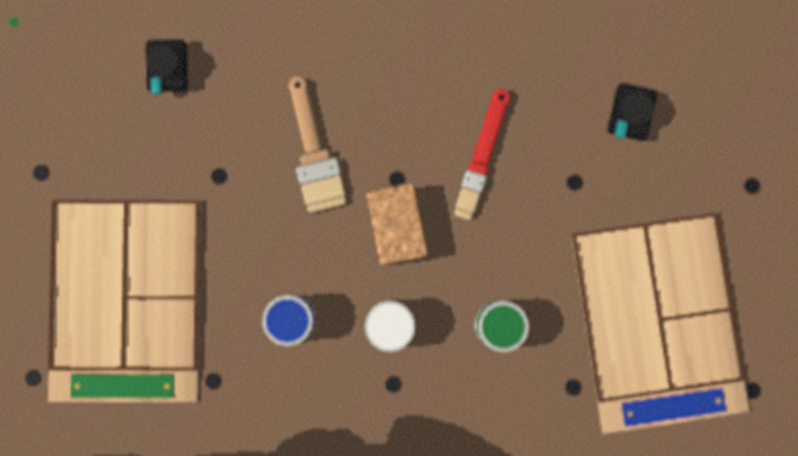

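View pics/scene0.png

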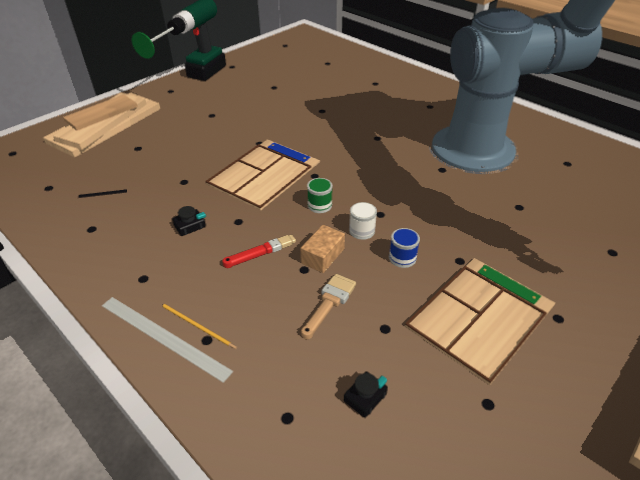

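The top view (crop scale 1.9, offset 110,130; up is +x, left is +y) shows the green tray at left (crop 50–203, 201–402) and the blue tray at right, rotated about 0.14 rad. The tins are at crop (288,321) blue, (390,326) white and (502,326) green. The block is at (397,224), the brushes at (320,145) and (483,155), and the supports at the far edge. The scene view agrees.

```bash
cat > h.py <<'E'
from plant import *
import cv2,numpy as np
def world_at(s,uv,z):
    K=s["camera_matrix"]; uv=np.atleast_2d(np.asarray(uv,float))
    d=(uv-K[:2,2])/np.array([K[0,0],K[1,1]]); p=d.copy()
    for _ in range(5): p=d/(1+s["k1"]*(p**2).sum(1,keepdims=True))
    r=np.c_[p,np.ones(len(p))]@s["R"]; c=-s["R"].T@s["t"]
    return c+r*((z-c[2])/r[:,2])[:,None]
def cloud(s):
    K=s["camera_matrix"]; v,u=np.mgrid[:480,:640]; d=np.stack([(u-K[0,2])/K[0,0],(v-K[1,2])/K[1,1]],-1); p=d.copy()
    for _ in range(5): p=d/(1+s["k1"]*(p**2).sum(-1,keepdims=True))
    z=s["z_map"][...,None]
    return (np.concatenate([p*z,z],-1)-s["t"])@s["R"]
def blobs(s,zmin=.006):
    W=cloud(s); m=(W[...,2]>zmin)&(s["z_map"]>0)&(W[...,0]>.3)&(W[...,0]<.85)&(abs(W[...,1])<.42)
    n,l,st,c=cv2.connectedComponentsWithStats(m.astype(np.uint8))
    for i in range(1,n):
        if st[i,4]<60: continue
        P=W[l==i]; zt=np.percentile(P[:,2],90)
        Q=P[P[:,2]>zt-.012]; (x,y),(a,b),an=cv2.minAreaRect((Q[:,:2]*1000).astype(np.float32))
        print(np.round(c[i]),st[i,4],"ztop %.3f"%zt,"centre %.0f %.0f size %.0f %.0f ang %.1f"%(x,y,a,b,an),"rgb",np.median(s["image"][l==i],0))
def ortho(s,z,x0,x1,y0,y1,ppm=2000):
    # image: row down = -x, col right = -y
    n,m=int((x1-x0)*ppm),int((y1-y0)*ppm); r,c=np.mgrid[:n,:m]
    X=np.stack([x1-r/ppm,y1-c/ppm,np.full(r.shape,z)],-1)@s["R"].T+s["t"]
    p=X[...,:2]/X[...,2:]; p=p*(1+s["k1"]*(p**2).sum(-1,keepdims=True)); K=s["camera_matrix"]
    return cv2.remap(s["image"],(p[...,0]*K[0,0]+K[0,2]).astype(np.float32),(p[...,1]*K[1,1]+K[1,2]).astype(np.float32),cv2.INTER_CUBIC)
E
python3 - <<'E'
from h import *
import pickle
s=pickle.load(open("top.pkl","rb")); blobs(s)
f=lambda l:np.array(l)/1.9+[110,130]
print("bench z",np.median(cloud(s)[330:345,210:430,2]))
for n,l,z in(("blue",[288,321],.058),("white",[390,326],.058),("green",[502,326],.058)): print(n,world_at(s,f(l),z))
# bead midline corners in tray frame: TL(97,84) TR(97,-84) BL(-97,84) BR(-97,-84) J(-15,0),T(97,0),B(-97,0),R(-15,-84)
O=np.array([[97,84],[97,-84],[-97,84],[-97,-84],[-15,0],[97,0],[-97,0],[-15,-84]])/1000.
for n,l in(("green",[[55,203],[196,203],[53,368],[195,368],[127,297],[127,203],[126,368],[195,297]]),("blue",[[576,235],[717,216],[601,400],[742,381],[664,318],[648,226],[671,388],[730,311]])):
    P=world_at(s,f(l),.01)[:,:2]
    A=O-O.mean(0);B=P-P.mean(0); th=np.arctan2((A[:,0]*B[:,1]-A[:,1]*B[:,0]).sum(),(A*B).sum())
    R=np.array([[np.cos(th),-np.sin(th)],[np.sin(th),np.cos(th)]]); t=P.mean(0)-R@O.mean(0)
    print(n,"yaw",th,"t",t,"res mm",np.round((P-O@R.T-t)*1000).tolist())
    for b in([0,42],[-56,-42],[41,-42]): print(b,np.round(t*1000+R@b))
i=np.vstack([ortho(s,.008,.45,.75,-.25,.25,1600)]); cv2.imwrite("pics/ortho.png",i[:,:,::-1])
E
```

```text
[197. 164.] 596 ztop 0.045 centre 739 272 size 52 36 ang 11.0 rgb [43. 43. 42.]
[275. 212.] 983 ztop 0.019 centre 660 101 size 159 49 ang 14.2 rgb [193. 165. 123.]
[442. 188.] 581 ztop 0.045 centre 694 -273 size 36 52 ang 86.8 rgb [43. 43. 42.]
[363. 211.] 670 ztop 0.019 centre 652 -98 size 24 159 ang 74.4 rgb [200.  62.  58.]
[319. 247.] 993 ztop 0.049 centre 565 0 size 85 54 ang 12.3 rgb [193. 145. 102.]
[175. 289.] 5020 ztop 0.012 centre 473 317 size 234 176 ang 1.0 rgb [215. 177. 134.]
[458. 301.] 4810 ztop 0.012 centre 457 -310 size 237 177 ang 9.8 rgb [214. 174. 137.]
[262. 298.] 574 ztop 0.062 centre 454 121 size 54 54 ang 47.4 rgb [ 52.  79. 163.]
[315. 301.] 543 ztop 0.062 centre 449 6 size 54 54 ang 45.8 rgb [236. 232. 223.]
[374. 301.] 583 ztop 0.062 centre 451 -121 size 54 55 ang 89.6 rgb [ 51. 125.  70.]
bench z 0.0003593467959638561
blue [[0.45163681 0.11976202 0.058     ]]
white [[0.44801767 0.00553055 0.058     ]]
green [[ 0.45013879 -0.11988253  0.058     ]]
green yaw 0.022962758470751368 t [0.48821878 0.31439103] res mm [[-1.0, -1.0], [-2.0, 2.0], [1.0, -1.0], [0.0, 2.0], [1.0, -2.0], [-1.0, -1.0], [1.0, -2.0], [0.0, 3.0]]
[0, 42] [487. 356.]
[-56, -42] [433. 271.]
[41, -42] [530. 273.]
blue yaw 0.1496782696870127 t [ 0.47312511 -0.30781385] res mm [[-1.0, 0.0], [-1.0, 1.0], [0.0, -1.0], [-0.0, 1.0], [2.0, -3.0], [-2.0, -1.0], [3.0, 1.0], [-1.0, 3.0]]
[0, 42] [ 467. -266.]
[-56, -42] [ 424. -358.]
[41, -42] [ 520. -343.]
```

View pics/ortho.png

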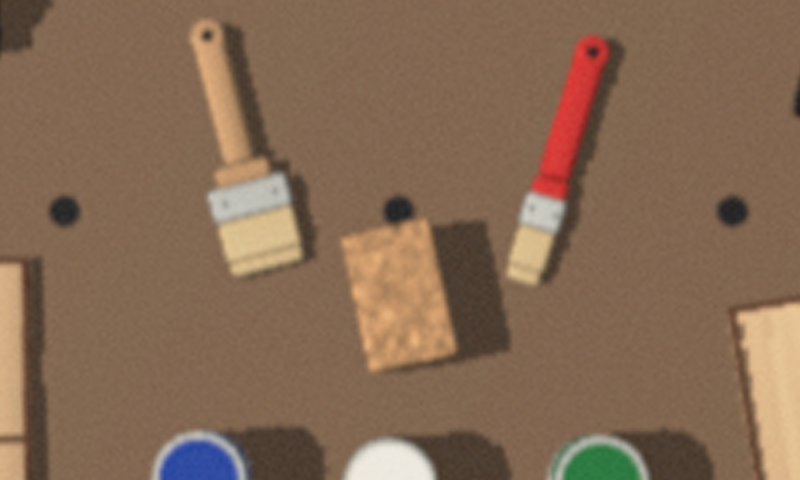

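The ortho view (1600 px/m) confirms the depth blobs. The wide brush runs from (205,18) to (267,266), so its middle is about (0.660, 0.102) with a line angle of +14°. The narrow brush's middle is about (0.651, −0.099) at −16°. The block is at (0.565, 0.000), +12°.

```bash
python3 - <<'E'
import plant
print([n for n in dir(plant) if not n.startswith('__')])
print(getattr(plant,'tip_extent',None))
E
cat > plan.py <<'E'
# slide still to go (cm, tool axes after the turn) and turn for a wanted TCP and tool-y world angle (deg)
from h import *
import sys
def state():
    o=observe(); R=o["orientation"]; print("t %.2f"%o["clock"],"tcp",np.round(o["tcp_pos"]*1000,1),"yang %.1f"%np.degrees(np.arctan2(R[1,1],R[0,1])),"F",np.round(o["ft_force"],1),"w %.3f ff %.1f"%(o["gripper_width"],o["finger_force"])); return o
def go(x,y,z,ang,o=None):
    o=o or state(); R=o["orientation"]; a0=np.degrees(np.arctan2(R[1,1],R[0,1])); d=(a0-ang+90)%180-90
    t=np.radians(a0-d); yx=np.array([np.cos(t),np.sin(t)]); xx=np.array([-np.sin(t),np.cos(t)])
    D=np.array([x,y,z])*1e-3-o["tcp_pos"]; print("turn %.3f"%np.radians(d),"slide after turn [%.1f %.1f %.1f] cm"%(100*D[:2]@xx,100*D[:2]@yx,-100*D[2]), "before", np.round(100*R.T@D,1))
if __name__=="__main__": go(*map(float,sys.argv[1:]))
E
python3 plan.py 660 102 120 104
```

```text
['IKError', 'observe', 'sign_off', 'snapshot', 'spot_in', 'tip_extent']
0.014
t 1.00 tcp [229.6 527.2 209.7] yang 66.5 F [-0.1 -0.4 -0.1] w 1.003 ff 0.0
turn -0.655 slide after turn [-31.5 -51.7 9.0] cm before [-56.4 -21.8   9. ]
```

Call:
send_rows(
  grip=[8,8,8,8,8,8,7,6,5,4.5],
  slide=[
    [0,0,0],
    [0,0,0],
    [0,0,0],
    [0,0,0],
    [0,0,0],
    [-2.1,-3.4,0.5],
    [-2.1,-3.4,0.5],
    [-2.1,-3.4,0.5],
    [-2.1,-3.4,0.5],
    [-2.1,-3.4,0.5],
  ],
  yaw=[-0.13,-0.13,-0.13,-0.13,-0.135,0,0,0,0,0],
)

```text
clock: 2.0
tcp_pos: [0.3736, 0.3865, 0.1847]
orientation: [[-0.97, -0.242, 0.0], [-0.242, 0.97, 0.0], [-0.0, 0.0, -1.0]]
ft_force: [0.5, 0.3, -0.3]
gripper_width: 0.524
finger_force: 0.0
```

Call:
send_rows(
  grip=[4.5,4.5,4.5,4.5,4.5,4.5,4.5,4.5,4.5,4.5],
  slide=[
    [-2.1,-3.45,0.5],
    [-2.1,-3.45,0.5],
    [-2.1,-3.45,0.5],
    [-2.1,-3.45,0.5],
    [-2.1,-3.45,0.5],
    [-2.1,-3.45,0.5],
    [-2.1,-3.45,0.8],
    [-2.1,-3.45,0.8],
    [-2.1,-3.45,0.8],
    [-2.1,-3.5,1],
  ],
  yaw=[0,0,0,0,0,0,0,0,0,0],
)

```text
clock: 3.0
tcp_pos: [0.6612, 0.1019, 0.1207]
orientation: [[-0.97, -0.242, 0.001], [-0.242, 0.97, 0.0], [-0.001, 0.0, -1.0]]
ft_force: [1.0, 0.7, 0.3]
gripper_width: 0.529
finger_force: 0.0
```

```bash
python3 plan.py 658 102 18 104
```

```text
t 3.00 tcp [661.2 101.9 120.7] yang 104.0 F [1.  0.7 0.3] w 0.529 ff 0.0
turn -0.000 slide after turn [0.3 0.1 10.3] cm before [ 0.3  0.1 10.3]
```

Call:
send_rows(
  grip=[4.5,4.5,4.5,4.5,4.5,4.5,0,0,0,0],
  slide=[
    [0.2,0,3],
    [0,0,3],
    [0,0,2],
    [0,0,1.2],
    [0,0,1.0],
    [0,0,0],
    [0,0,0],
    [0,0,0],
    [0,0,0],
    [0,0,0],
  ],
  yaw=[0,0,0,0,0,0,0,0,0,0],
)

```text
clock: 4.0
tcp_pos: [0.6586, 0.1028, 0.0196]
orientation: [[-0.97, -0.242, 0.001], [-0.242, 0.97, 0.0], [-0.001, -0.0, -1.0]]
ft_force: [-0.0, 0.2, 0.5]
gripper_width: -0.001
finger_force: 0.0
```

Call:
send_rows(
  grip=[0,0,0,0,0,0,0,0,0,0],
  slide=[
    [0,0,0],
    [0,0,0],
    [0,0,0],
    [0,0,-1],
    [0,0,-2],
    [0,0,-2],
    [0,0,-2],
    [0,0,-2],
    [0,0,-1],
    [0,0,0],
  ],
  yaw=[0,0,0,0,0,0,0,0,0,0],
)

```text
clock: 5.0
tcp_pos: [0.6595, 0.1028, 0.1211]
orientation: [[-0.97, -0.242, 0.004], [-0.242, 0.97, 0.0], [-0.004, -0.001, -1.0]]
ft_force: [0.1, 0.7, 0.6]
gripper_width: -0.007
finger_force: 0.0
```

Run:
```python
from plan import *
o=state()
s=snapshot("top"); blobs(s); s2=snapshot("scene"); cv2.imwrite("pics/g1.png",s2["image"][150:450,150:550,::-1].repeat(2,0).repeat(2,1)[:600,:800])
go(487,356,100,91.3,o)
```

```text
t 5.00 tcp [659.5 102.8 121.1] yang 104.0 F [0.1 0.7 0.6] w -0.007 ff 0.0
[224. 315.] 40654 ztop 0.707 centre 354 128 size 108 232 ang 0.1 rgb [100. 115. 121.]
[442. 188.] 587 ztop 0.046 centre 696 -273 size 37 45 ang 84.7 rgb [32. 32. 32.]
[363. 211.] 677 ztop 0.019 centre 652 -99 size 26 159 ang 71.6 rgb [164.  54.  50.]
[319. 247.] 996 ztop 0.049 centre 565 0 size 85 55 ang 12.3 rgb [201. 151. 106.]
[458. 301.] 4827 ztop 0.012 centre 456 -309 size 238 176 ang 9.1 rgb [218. 179. 137.]
[315. 301.] 546 ztop 0.062 centre 450 7 size 54 54 ang 27.6 rgb [240. 237. 228.]
[374. 301.] 577 ztop 0.061 centre 451 -121 size 55 54 ang 0.8 rgb [ 53. 130.  73.]
turn 0.222 slide after turn [16.7 25.7 2.1] cm before [10.6 28.7  2. ]
```

View pics/g1.png

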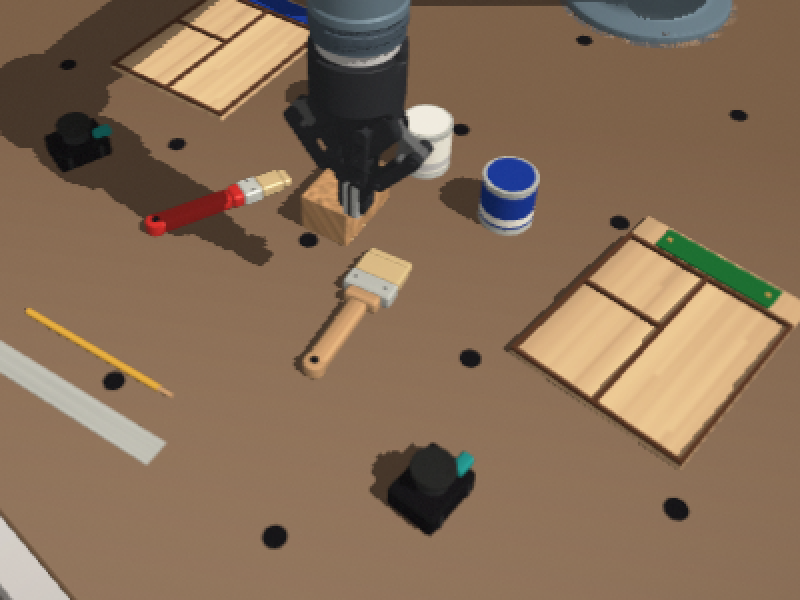

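The picture shows the wide brush still on the bench (crop 355,310) and the shut fingers empty above it, so the grasp missed. I'll measure where the fingertips really are in the scene cloud.

Run:
```python
from plan import *
o=state(); s=snapshot("scene"); W=cloud(s)
m=(s["z_map"]>0)&(abs(W[...,0]-.66)<.07)&(abs(W[...,1]-.1)<.07)&(W[...,2]>.07)&(W[...,2]<.25)
P=W[m]; print(len(P))
for a in np.arange(.08,.2,.01):
    Q=P[(P[:,2]>=a)&(P[:,2]<a+.01)]
    if len(Q): print("%.2f"%a,len(Q),np.round(Q.min(0)*1000),np.round(Q.max(0)*1000))
m=(s["z_map"]>0)&(W[...,2]>.005)&(W[...,2]<.03)&(abs(W[...,0]-.66)<.1)&(W[...,1]<.17)&(W[...,1]>.045)
P=W[m]; print(len(P),np.percentile(P[:,2],[5,50,95]),cv2.minAreaRect((P[:,:2]*1000).astype(np.float32)))
for a in np.arange(.57,.75,.02):
    Q=P[(P[:,0]>=a)&(P[:,0]<a+.02)]
    if len(Q): print("%.2f"%a,len(Q),"y",np.round(np.percentile(Q[:,1],[3,97])*1000),"z",np.round(np.percentile(Q[:,2],[50,95])*1000,1))
```

```text
t 5.10 tcp [657.8 102.6 118.3] yang 104.0 F [-0.2 -0.5 -0.8] w -0.002 ff 0.0
2000
0.14 34 [655.  96. 140.] [671. 117. 150.]
0.15 75 [648.  94. 150.] [669. 119. 160.]
0.16 75 [648.  93. 160.] [670. 120. 170.]
0.17 64 [652.  94. 170.] [670. 120. 180.]
0.18 102 [657.  78. 180.] [676. 138. 190.]
0.19 250 [641.  66. 190.] [678. 146. 200.]
1189 [0.00829433 0.01543647 0.01801474] ((666.6722412109375, 102.63150024414062), (179.0328369140625, 73.19041442871094), 2.333118200302124)
0.57 55 y [ 70. 108.] z [13.1 15.9]
0.59 204 y [ 66. 113.] z [15.1 17.5]
0.61 217 y [ 70. 119.] z [15.8 17.8]
0.63 210 y [ 75. 116.] z [15.7 18.1]
0.65 108 y [ 88. 114.] z [15.5 18.3]
0.67 104 y [ 99. 120.] z [15.6 18. ]
0.69 115 y [105. 125.] z [15.8 18.1]
0.71 120 y [110. 131.] z [15.7 18.1]
0.73 55 y [115. 130.] z [14.1 17.1]
0.75 1 y [70. 70.] z [5.6 5.6]
```

Run:
```python
from plan import *
s=snapshot("scene"); W=cloud(s); K=s["camera_matrix"]
im=s["image"].copy()
for z in(.104,.118,.123,.142):
    X=s["R"]@[.6578,.1026,z]+s["t"]; p=X[:2]/X[2]; p=p*(1+s["k1"]*p@p); uv=p*K[0,0]+K[:2,2]; print(z,uv,X[2],"depth there",s["z_map"][int(uv[1]),int(uv[0])])
    cv2.drawMarker(im,tuple(int(round(a)) for a in uv),(255,0,0),0,4,1)
cv2.imwrite("pics/tip.png",cv2.resize(im[180:290,270:410,::-1],None,fx=5,fy=5,interpolation=cv2.INTER_NEAREST))
```

```text
0.104 [326.91155828 269.82711709] 0.8986005763083337 depth there 1.036412
0.118 [326.95532386 264.22331194] 0.8890799861971108 depth there 1.0294073
0.123 [326.97119166 262.19286396] 0.8856797754431025 depth there 1.0193926
0.142 [327.03266383 254.33331877] 0.8727589745778714 depth there 0.8540453
```

View pics/tip.png

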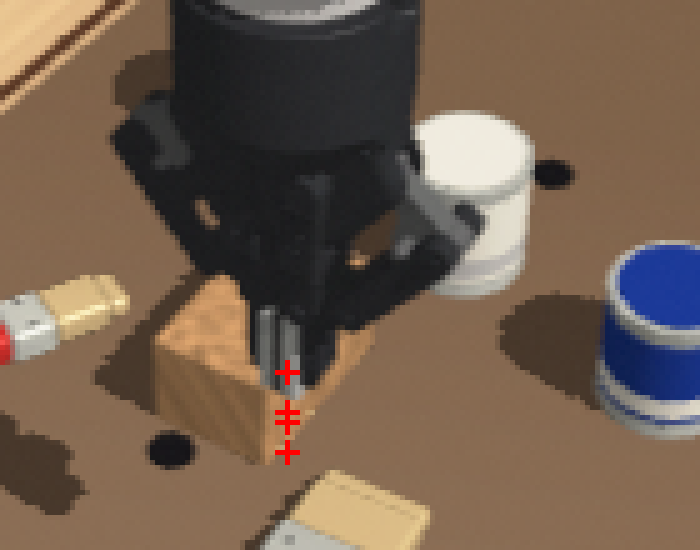

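The projected TCP axis (crosses) shows the real tips at about row 258, z≈0.138. That's well above where the reported TCP (0.118) plus tip_extent puts them. I'll go back down with the fingers open and measure the tips near the bench.

Call:
send_rows(
  grip=[4.5,4.5,4.5,4.5,4.5,4.5,4.5,4.5,4.5,4.5],
  slide=[
    [0,0,0],
    [0,0,0],
    [0,0,0],
    [0,0,2],
    [0,0,3],
    [0,0,2],
    [0,0,2],
    [0,0,1],
    [0,0,0],
    [0,0,0],
  ],
  yaw=[0,0,0,0,0,0,0,0,0,0],
)

```text
clock: 6.2
tcp_pos: [0.6584, 0.1027, 0.0193]
orientation: [[-0.97, -0.242, 0.001], [-0.242, 0.97, 0.0], [-0.001, -0.0, -1.0]]
ft_force: [-0.4, -0.3, -0.2]
gripper_width: 0.533
finger_force: 0.0
```

```bash
cat > tips.py <<'E'
from plan import *
def tips(tag=None):
    o=state(); s=snapshot("scene"); W=cloud(s); t=o["tcp_pos"]
    m=(s["z_map"]>0)&(abs(W[...,0]-t[0])<.06)&(abs(W[...,1]-t[1])<.07)&(s["image"].max(-1)<85)&(W[...,2]<t[2]+.12)&(W[...,2]>.003)
    P=W[m]
    for a in np.arange(.0,.2,.01):
        Q=P[(P[:,2]>=a)&(P[:,2]<a+.01)]
        if len(Q)>3: print("%.2f"%a,len(Q),np.round(Q.min(0)*1000),np.round(Q.max(0)*1000))
    if tag:
        K=s["camera_matrix"]; X=s["R"]@t+s["t"]; u,v=(X[:2]/X[2]*K[0,0]+K[:2,2]).astype(int); 
        cv2.imwrite(f"pics/{tag}.png",cv2.resize(s["image"][max(v-60,0):v+50,u-70:u+70,::-1],None,fx=5,fy=5,interpolation=cv2.INTER_CUBIC))
if __name__=="__main__": tips(*sys.argv[1:])
E
python3 tips.py low
```

```text
t 6.20 tcp [658.4 102.7  19.3] yang 104.0 F [-0.4 -0.3 -0.2] w 0.533 ff 0.0
0.00 12 [630.  36.   3.] [669.  68.   4.]
0.04 13 [653.  73.  44.] [673. 133.  50.]
0.05 51 [645.  70.  50.] [675. 140.  60.]
0.06 57 [644.  71.  60.] [674. 141.  70.]
0.07 58 [646.  72.  70.] [675. 141.  80.]
0.08 70 [643.  60.  80.] [680. 144.  90.]
0.09 225 [635.  50.  90.] [683. 160. 100.]
0.10 145 [636.  50. 100.] [684. 164. 110.]
0.11 217 [635.  49. 110.] [683. 166. 120.]
0.12 195 [640.  44. 120.] [685. 169. 130.]
0.13 218 [641.  43. 130.] [685. 172. 139.]
```

View pics/low.png

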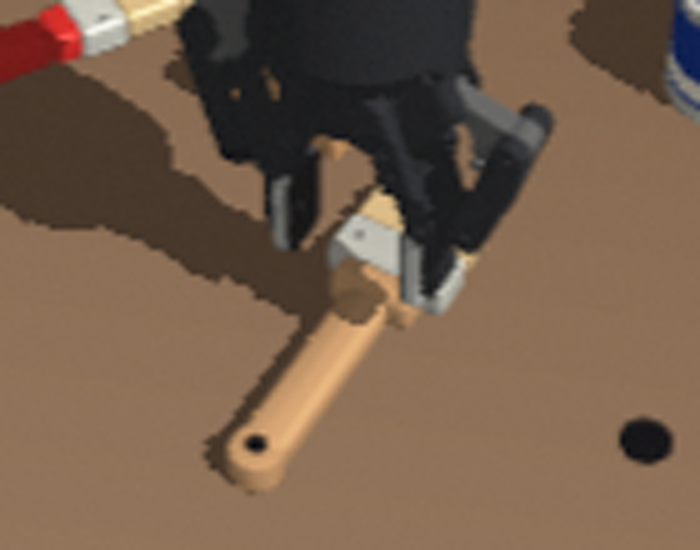

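The fingers straddle the handle but hover with tips at about z=43 mm, centred in xy. So the true tips sit about 36 mm higher than the reported TCP implies. I'll correct empirically by going 33 mm lower.

Call:
send_rows(
  grip=[4.5,4.5,4.5,4.5,4.5,4.5,4.5,4.5,4.5,4.5],
  slide=[
    [0,0,1],
    [0,0,0.8],
    [0,0,0.5],
    [0,0,0.4],
    [0,0,0.3],
    [0,0,0.3],
    [0,0,0],
    [0,0,0],
    [0,0,0],
    [0,0,0],
  ],
  yaw=[0,0,0,0,0,0,0,0,0,0],
)

```text
clock: 7.25
tcp_pos: [0.6582, 0.1027, -0.014]
orientation: [[-0.97, -0.242, 0.001], [-0.242, 0.97, 0.0], [-0.001, -0.0, -1.0]]
ft_force: [-0.2, 0.1, -0.7]
gripper_width: 0.531
finger_force: 0.0
```

```bash
python3 tips.py
```

```text
t 7.25 tcp [658.2 102.7 -14. ] yang 104.0 F [-0.2  0.1 -0.7] w 0.531 ff 0.0
0.00 17 [624.  33.   3.] [717. 111.   5.]
0.01 26 [638.  72.  11.] [674. 138.  20.]
0.02 55 [643.  70.  20.] [674. 141.  30.]
0.03 60 [643.  71.  30.] [674. 142.  40.]
0.04 54 [652.  71.  40.] [675. 141.  50.]
0.05 93 [643.  59.  50.] [680. 158.  60.]
0.06 215 [636.  49.  60.] [683. 162.  70.]
0.07 150 [636.  49.  70.] [683. 164.  80.]
0.08 190 [640.  46.  80.] [684. 167.  90.]
0.09 161 [640.  44.  90.] [685. 169. 100.]
0.10 144 [645.  41. 100.] [686. 170. 106.]
```

Call:
send_rows(
  grip=[4.5,0,0,0,0,0,0,0,0,0],
  slide=[
    [0,0,0.2],
    [0,0,0],
    [0,0,0],
    [0,0,0],
    [0,0,0],
    [0,0,0],
    [0,0,0],
    [0,0,0],
    [0,0,-1],
    [0,0,-2],
  ],
  yaw=[0,0,0,0,0,0,0,0,0,0],
)

```text
clock: 8.3
tcp_pos: [0.6555, 0.1025, 0.0119]
orientation: [[-0.97, -0.242, -0.005], [-0.242, 0.97, -0.0], [0.005, 0.001, -1.0]]
ft_force: [-0.3, 0.4, -1.7]
gripper_width: 0.211
finger_force: 58.4
```

```bash
python3 plan.py 487 356 60 91.3
```

```text
t 8.30 tcp [655.5 102.5  11.9] yang 104.0 F [-0.3  0.4 -1.7] w 0.211 ff 58.4
turn 0.221 slide after turn [16.3 25.7 -4.8] cm before [10.2 28.7 -4.7]
```

Call:
send_rows(
  grip=[0,0,0,0,0,0,0,0,0,0],
  slide=[
    [0,0,-3],
    [0,0,-2],
    [1.2,1.9,0],
    [2,3.2,0],
    [2.3,3.6,0],
    [2.5,3.8,0],
    [2.5,3.8,0],
    [2.3,3.6,0],
    [2,3.2,0],
    [1.4,2.4,0],
  ],
  yaw=[0.11,0.11,0,0,0,0,0,0,0,0],
)

```text
clock: 9.3
tcp_pos: [0.4876, 0.3552, 0.0637]
orientation: [[-1.0, -0.026, -0.001], [-0.026, 1.0, -0.0], [0.001, -0.0, -1.0]]
ft_force: [0.5, -0.1, -0.6]
gripper_width: 0.216
finger_force: 58.5
```

Run:
```python
from plan import *
o=state(); go(487,356,-9,91.3,o); s=snapshot("scene")
cv2.imwrite("pics/b1.png",cv2.resize(s["image"][180:400,370:610,::-1],None,fx=2.5,fy=2.5,interpolation=cv2.INTER_CUBIC))
```

```text
t 9.30 tcp [487.6 355.2  63.7] yang 91.5 F [ 0.5 -0.1 -0.6] w 0.216 ff 58.5
turn 0.003 slide after turn [0.1 0.1 7.3] cm before [0.1 0.1 7.3]
```

View pics/b1.png

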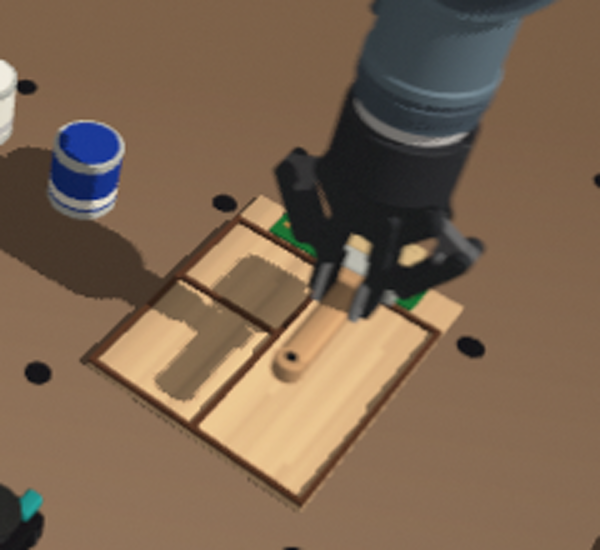

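The brush hangs level and aligned over the green tray's long bay. Lowering and releasing.

Call:
send_rows(
  grip=[0,0,0,0,0,0,0,0,4.5,4.5],
  slide=[
    [0,0,2],
    [0,0,2],
    [0,0,1.2],
    [0,0,0.8],
    [0,0,0.6],
    [0,0,0.4],
    [0,0,0.2],
    [0,0,0],
    [0,0,0],
    [0,0,0],
  ],
  yaw=[0,0,0,0,0,0,0,0,0,0],
)

```text
clock: 10.35
tcp_pos: [0.4903, 0.354, -0.0077]
orientation: [[-1.0, -0.024, 0.001], [-0.024, 1.0, 0.001], [-0.001, 0.001, -1.0]]
ft_force: [-0.3, -0.2, -0.3]
gripper_width: 0.522
finger_force: 0.0
```

Call:
send_rows(
  grip=[4.5,4.5,4.5,4.5,4.5,4.5,4.5,4.5,4.5,8],
  slide=[
    [0,0,0],
    [0,0,-1],
    [0,0,-3],
    [0,0,-4],
    [0,0,-4],
    [0,0,-2],
    [0,-2,0],
    [0,-3,0],
    [0,-4,0],
    [0,-4,0],
  ],
  yaw=[0,0,0,0,0,0,0,0,0,0],
)

```text
clock: 11.35
tcp_pos: [0.4931, 0.2228, 0.1327]
orientation: [[-1.0, -0.025, 0.001], [-0.025, 1.0, 0.0], [-0.001, 0.0, -1.0]]
ft_force: [0.6, -0.3, -0.3]
gripper_width: 0.68
finger_force: 0.0
```

```bash
python3 plan.py 563 1 110 102.3
python3 - <<'E'
from plan import *
s=snapshot("scene"); W=cloud(s); 
cv2.imwrite("pics/b2.png",cv2.resize(s["image"][180:400,370:610,::-1],None,fx=2.5,fy=2.5,interpolation=cv2.INTER_CUBIC))
d=W[...,:2]-[.4882,.3144]; m=(W[...,2]>.0165)&(W[...,2]<.03)&(abs(d[...,0])<.11)&(d[...,1]>0)&(d[...,1]<.09)
print(cv2.minAreaRect((W[m][:,:2]*1000).astype(np.float32)),m.sum(),np.percentile(W[m][:,2],[20,50,90]))
E
```

```text
t 11.35 tcp [493.1 222.8 132.7] yang 91.5 F [ 0.6 -0.3 -0.3] w 0.680 ff 0.0
turn -0.189 slide after turn [-2.1 -23.2 2.3] cm before [ -6.4 -22.4   2.3]
((489.72808837890625, 354.00872802734375), (161.06703186035156, 49.55477523803711), 1.5220146179199219) 1247 [0.02036525 0.02190986 0.02387896]
```

View pics/b2.png

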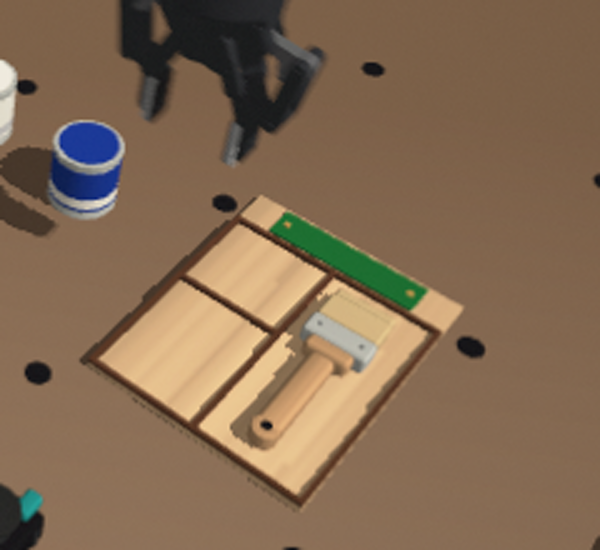

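The wide brush lies on its bay floor within 3 mm of centre, aligned (b2, handle end at (266,425), clear of the beads). Next the block.

Call:
send_rows(
  grip=[7.5,7.5,7.5,7.5,7.5,7.5,7.5,7.5,7.5,7.5],
  slide=[
    [0,0,0],
    [0,0,0],
    [-0.2,-2,0.5],
    [-0.4,-4,0.5],
    [-0.4,-4.2,0.5],
    [-0.4,-4.2,0.5],
    [-0.4,-4.2,0.5],
    [-0.3,-2.8,0.5],
    [0,-1.8,1],
    [0,0,1],
  ],
  yaw=[-0.1,-0.09,0,0,0,0,0,0,0,0],
)

```text
clock: 12.4
tcp_pos: [0.5642, -0.0008, 0.0823]
orientation: [[-0.978, -0.209, 0.002], [-0.209, 0.978, -0.001], [-0.002, -0.001, -1.0]]
ft_force: [0.1, 0.6, -0.4]
gripper_width: 0.879
finger_force: 0.0
```

```bash
python3 plan.py 564 1 -5 102.3;python3 tips.py
```

```text
t 12.40 tcp [564.2  -0.8  82.3] yang 102.1 F [ 0.1  0.6 -0.4] w 0.879 ff 0.0
turn -0.004 slide after turn [-0.0 0.2 8.7] cm before [0.  0.2 8.7]
t 12.40 tcp [564.2  -0.8  82.3] yang 102.1 F [ 0.1  0.6 -0.4] w 0.879 ff 0.0
0.00 10 [535. -66.   3.] [621.   1.   4.]
0.11 17 [558. -40. 113.] [582.  49. 120.]
0.12 59 [545. -50. 120.] [583.  52. 130.]
0.13 62 [547. -48. 130.] [584.  53. 140.]
0.14 76 [547. -49. 140.] [583.  54. 150.]
0.15 70 [546. -61. 150.] [588.  55. 160.]
0.16 210 [540. -64. 160.] [590.  69. 170.]
0.17 206 [539. -66. 170.] [590.  68. 180.]
0.18 263 [539. -64. 180.] [591.  69. 190.]
0.19 199 [541. -65. 190.] [590.  69. 200.]
```

Call:
send_rows(
  grip=[7.5,7.5,7.5,7.5,7.5,7.5,0,0,0,0],
  slide=[
    [0,0.2,2.5],
    [0,0,2.5],
    [0,0,2],
    [0,0,1],
    [0,0,1],
    [0,0,0],
    [0,0,0],
    [0,0,0],
    [0,0,0],
    [0,0,0],
  ],
  yaw=[0,0,0,0,0,0,0,0,0,0],
)

```text
clock: 13.45
tcp_pos: [0.5638, 0.0033, -0.007]
orientation: [[-0.977, -0.213, 0.003], [-0.213, 0.977, -0.0], [-0.003, -0.001, -1.0]]
ft_force: [-0.6, 0.8, 6.5]
gripper_width: 0.632
finger_force: 64.8
```

Call:
send_rows(
  grip=[0,0,0,0,0,0,0,0,0,0],
  slide=[
    [0,0,0],
    [0,0,0],
    [0,0,-1],
    [0,0,-2],
    [0,0,-3],
    [0,0,-3],
    [0,0,-1],
    [0,2,0],
    [0,3,0],
    [0,3,0],
  ],
  yaw=[0,0,0,0,0,0,0,0,0.1,0.09],
)

```text
clock: 14.45
tcp_pos: [0.5473, 0.0825, 0.0911]
orientation: [[-1.0, -0.019, -0.001], [-0.019, 1.0, 0.0], [0.001, 0.0, -1.0]]
ft_force: [0.1, 0.1, -0.7]
gripper_width: 0.63
finger_force: 64.0
```

```bash
python3 plan.py 531 272 90 91.4
```

```text
t 14.45 tcp [547.3  82.5  91.1] yang 91.1 F [ 0.1  0.1 -0.7] w 0.630 ff 64.0
turn -0.005 slide after turn [1.2 19.0 0.1] cm before [ 1.3 19.   0.1]
```

Call:
send_rows(
  grip=[0,0,0,0,0,0,0,0,0,0],
  slide=[
    [0.2,2.6,0],
    [0.2,3.4,0],
    [0.2,3.6,0],
    [0.2,3.6,0],
    [0.2,3.4,0],
    [0.2,2.4,1],
    [0,0,2],
    [0,0,2],
    [0,0,1],
    [0,0,0],
  ],
  yaw=[0,0,0,0,0,0,0,0,0,0],
)

```text
clock: 15.45
tcp_pos: [0.5297, 0.2709, 0.0295]
orientation: [[-1.0, -0.024, -0.004], [-0.024, 1.0, -0.002], [0.004, -0.001, -1.0]]
ft_force: [-0.2, 0.4, -2.2]
gripper_width: 0.636
finger_force: 64.0
```

Run:
```python
from plan import *
o=state(); go(531,272,0,91.4,o)
s=snapshot("scene"); W=cloud(s); im=s["image"].astype(int)
d=W[...,:2]-o["tcp_pos"][:2]; m=(im[...,0]-im[...,2]>50)&(W[...,2]>.025)&(W[...,2]<.13)&(abs(d)<.06).all(-1)
P=W[m]*1000; print(m.sum(),P.min(0).round(),P.max(0).round(),np.percentile(P[:,2],[2,98]).round())
Q=P[P[:,2]>np.percentile(P[:,2],97)-8]; print(cv2.minAreaRect(Q[:,:2].astype(np.float32)))
```

```text
t 15.45 tcp [529.7 270.9  29.5] yang 91.4 F [-0.2  0.4 -2.2] w 0.636 ff 64.0
turn -0.000 slide after turn [-0.1 0.1 2.9] cm before [-0.1  0.1  2.9]
1397 [501. 245.  35.] [575. 301.  86.] [41. 85.]
((537.4657592773438, 273.090087890625), (73.69446563720703, 55.287139892578125), 0.17343346774578094)
```

Call:
send_rows(
  grip=[0,0,0,0,0,7,7,7,7,7],
  slide=[
    [0,0,1],
    [0,0,1],
    [0,0,0.6],
    [0,0,0.35],
    [0,0,0],
    [0,0,0],
    [0,0,0],
    [0,0,0],
    [0,0,-1],
    [0,0,-3],
  ],
  yaw=[0,0,0,0,0,0,0,0,0,0],
)

```text
clock: 16.5
tcp_pos: [0.5292, 0.2708, 0.0405]
orientation: [[-1.0, -0.024, -0.006], [-0.024, 1.0, -0.002], [0.006, -0.002, -1.0]]
ft_force: [0.4, -0.1, 0.4]
gripper_width: 0.819
finger_force: 0.0
```

Call:
send_rows(
  grip=[7,7,7,7,7,7,7,7,7,7],
  slide=[
    [0,0,-4],
    [0,0,-4],
    [0,0,-2],
    [0,-3,0],
    [0,-4,0],
    [0,-4.5,0],
    [0,-4.5,0],
    [0,-4.5,0],
    [0,-4.5,0],
    [0,-4.5,0],
  ],
  yaw=[0,0,0,0,0,0,0,0,0,0],
)

```text
clock: 17.5
tcp_pos: [0.539, -0.0249, 0.1434]
orientation: [[-1.0, -0.024, 0.002], [-0.024, 1.0, -0.0], [-0.002, -0.0, -1.0]]
ft_force: [0.6, 0.4, 0.4]
gripper_width: 0.824
finger_force: 0.0
```

Run:
```python
from plan import *
o=state(); go(651,-99,110,74,o)
s=snapshot("top"); blobs(s); blobs(s,.016)
```

```text
t 17.50 tcp [539.  -24.9 143.4] yang 91.4 F [0.6 0.4 0.4] w 0.824 ff 0.0
turn 0.304 slide after turn [-12.8 -4.0 3.3] cm before [-11.   -7.7   3.4]
[197. 164.] 599 ztop 0.045 centre 739 273 size 52 37 ang 13.1 rgb [44. 44. 43.]
[442. 188.] 583 ztop 0.046 centre 696 -274 size 36 46 ang 89.4 rgb [44. 43. 42.]
[326. 343.] 24200 ztop 0.723 centre 347 16 size 85 92 ang 89.9 rgb [100. 114. 122.]
[175. 287.] 6019 ztop 0.051 centre 533 273 size 84 56 ang 1.0 rgb [190. 148. 106.]
[457. 301.] 4737 ztop 0.012 centre 457 -309 size 236 176 ang 9.4 rgb [191. 155. 134.]
[262. 297.] 576 ztop 0.062 centre 455 121 size 53 56 ang 0.6 rgb [ 53.  79. 164.]
[197. 164.] 565 ztop 0.046 centre 739 273 size 52 37 ang 13.1 rgb [44. 44. 43.]
[443. 188.] 554 ztop 0.046 centre 696 -274 size 36 46 ang 89.4 rgb [43. 43. 42.]
[325. 345.] 23889 ztop 0.723 centre 347 16 size 85 92 ang 89.9 rgb [100. 114. 123.]
[193. 260.] 1142 ztop 0.055 centre 533 273 size 84 56 ang 0.9 rgb [193.5 146.  102. ]
[157. 287.] 991 ztop 0.025 centre 490 351 size 49 158 ang 89.4 rgb [199. 169. 127.]
[262. 298.] 569 ztop 0.062 centre 455 121 size 53 56 ang 0.6 rgb [ 53.  79. 164.]
```

The block sits at (533, 273), aligned, at the right height. Next the narrow brush.

Call:
send_rows(
  grip=[4.5,4.5,4.5,4.5,4.5,4.5,4.5,4.5,4.5,4.5],
  slide=[
    [0,0,0],
    [0,0,0],
    [0,0,0],
    [-2.2,-0.7,0],
    [-3,-1,0],
    [-3,-1,0],
    [-2.7,-0.8,1],
    [-1.9,-0.5,2],
    [0,0,3],
    [0,0,2],
  ],
  yaw=[0.1,0.1,0.105,0,0,0,0,0,0,0],
)

```text
clock: 18.55
tcp_pos: [0.651, -0.0972, 0.061]
orientation: [[-0.961, 0.278, -0.001], [0.278, 0.961, 0.0], [0.001, 0.0, -1.0]]
ft_force: [0.2, -0.3, -0.9]
gripper_width: 0.525
finger_force: 0.0
```

```bash
python3 plan.py 651 -99 -16 74
python3 - <<'E'
from plan import *
s=snapshot("scene"); W=cloud(s); m=(W[...,2]>.008)&(W[...,2]<.025)&(abs(W[...,0]-.65)<.1)&(abs(W[...,1]+.1)<.06)
P=W[m]*1000; print(cv2.minAreaRect(P[:,:2].astype(np.float32)))
E
```

```text
t 18.55 tcp [651.  -97.2  61. ] yang 73.9 F [ 0.2 -0.3 -0.9] w 0.525 ff 0.0
turn -0.002 slide after turn [-0.1 -0.2 7.7] cm before [-0.1 -0.2  7.7]
((651.4052124023438, -97.018310546875), (25.713031768798828, 159.21810913085938), 72.6451644897461)
```

Call:
send_rows(
  grip=[4.5,4.5,4.5,4.5,4.5,4.5,4.5,0,0,0],
  slide=[
    [0,0,2],
    [0,0,2],
    [0,0,1.6],
    [0,0,1],
    [0,0,0.7],
    [0,0,0.3],
    [0,0,0],
    [0,0,0],
    [0,0,0],
    [0,0,0],
  ],
  yaw=[0,0,0,0,0,0,0,0,0,0],
)

```text
clock: 19.6
tcp_pos: [0.6517, -0.0973, -0.0126]
orientation: [[-0.961, 0.277, 0.002], [0.277, 0.961, -0.0], [-0.002, 0.0, -1.0]]
ft_force: [-0.5, 0.6, 4.0]
gripper_width: 0.212
finger_force: 60.2
```

Call:
send_rows(
  grip=[0,0,0,0,0,0,0,0,0,0],
  slide=[
    [0,0,0],
    [0,0,0],
    [0,0,0],
    [0,0,-1],
    [0,0,-2],
    [0,0,-3],
    [0,0,-2],
    [0,0,0],
    [0,0,0],
    [0,0,0],
  ],
  yaw=[0,0,0,0,0,0,-0.08,-0.12,-0.12,-0.11],
)

```text
clock: 20.6
tcp_pos: [0.6507, -0.097, 0.0667]
orientation: [[-0.988, -0.153, 0.0], [-0.153, 0.988, 0.0], [-0.0, 0.0, -1.0]]
ft_force: [-0.7, 0.8, -0.3]
gripper_width: 0.21
finger_force: 59.7
```

```bash
python3 plan.py 467 -266 65 98.6
```

```text
t 20.60 tcp [650.7 -97.   66.7] yang 98.8 F [-0.7  0.8 -0.3] w 0.210 ff 59.7
turn 0.004 slide after turn [20.7 -14.0 0.2] cm before [ 20.7 -13.9   0.2]
```

Call:
send_rows(
  grip=[0,0,0,0,0,0,0,0,0,0],
  slide=[
    [1.7,-1.2,0],
    [3,-2,0],
    [3.4,-2.3,0],
    [3.5,-2.4,0],
    [3.5,-2.4,0],
    [3.2,-2.1,0],
    [2.4,-1.6,0],
    [0,0,1],
    [0,0,2],
    [0,0,2],
  ],
  yaw=[0,0,0,0,0,0,0,0,0,0],
)

```text
clock: 21.6
tcp_pos: [0.4677, -0.2663, 0.016]
orientation: [[-0.989, -0.148, 0.001], [-0.148, 0.989, -0.0], [-0.001, -0.0, -1.0]]
ft_force: [0.2, -0.1, -0.5]
gripper_width: 0.208
finger_force: 59.7
```

```bash
python3 plan.py 467 -266 -7 98.6
python3 - <<'E'
from plan import *
s=snapshot("scene"); W=cloud(s);im=s["image"].astype(int); m=(W[...,2]>.024)&(W[...,2]<.05)&(abs(W[...,0]-.467)<.1)&(abs(W[...,1]+.266)<.06)&(im.max(-1)>90)
P=W[m]*1000; print(m.sum(),P.min(0),P.max(0),cv2.minAreaRect(P[:,:2].astype(np.float32)))
E
```

```text
t 21.60 tcp [ 467.7 -266.3   16. ] yang 98.5 F [ 0.2 -0.1 -0.5] w 0.208 ff 59.7
turn -0.001 slide after turn [0.1 0.0 2.3] cm before [0.1 0.  2.3]
404 [ 388.1094392  -284.80040422   26.524345  ] [ 547.51419505 -241.5476101    49.1599153 ] ((467.84375, -263.657958984375), (159.54263305664062, 42.47168731689453), 0.6836870908737183)
```

Call:
send_rows(
  grip=[0,0,0,0,0,4.5,4.5,4.5,4.5,4.5],
  slide=[
    [0,0,1],
    [0,0,0.7],
    [0,0,0.4],
    [0,0,0.15],
    [0,0,0],
    [0,0,0],
    [0,0,0],
    [0,0,-1],
    [0,0,-3],
    [0,0,-4],
  ],
  yaw=[0,0,0,0,0,0,0,0,0,0],
)

```text
clock: 22.65
tcp_pos: [0.4654, -0.2652, 0.0737]
orientation: [[-0.989, -0.149, -0.003], [-0.149, 0.989, 0.002], [0.003, 0.003, -1.0]]
ft_force: [0.7, -0.7, -0.3]
gripper_width: 0.528
finger_force: 0.0
```

Call:
send_rows(
  grip=[6,8,8,8,8,8,8,8,8,8],
  slide=[
    [0,0,-4],
    [0,0,-4],
    [0,0,0],
    [0,2.5,0],
    [0,4,0],
    [0,4,0],
    [0,4,0],
    [0,0,0],
    [0,0,0],
    [0,0,0],
  ],
  yaw=[0,0.08,0.07,0,0,0,0,0,0,0],
)

```text
clock: 23.65
tcp_pos: [0.4675, -0.1222, 0.1543]
orientation: [[-1.0, 0.002, 0.001], [0.002, 1.0, -0.001], [-0.001, -0.001, -1.0]]
ft_force: [-0.1, 0.1, 0.5]
gripper_width: 0.937
finger_force: 0.0
```

```bash
python3 tips.py
python3 - <<'E'
from plan import *
o=state(); go(453,-120,60,90,o)
s=snapshot("scene"); W=cloud(s)
d=W[...,:2]-[.4731,-.3078]; m=(W[...,2]>.0165)&(W[...,2]<.03)&(abs(d[...,0])<.11)&(abs(d[...,1]-.042)<.045)
P=W[m]*1000; print(m.sum(),cv2.minAreaRect(P[:,:2].astype(np.float32)),np.percentile(P[:,2],[50,90]))
im=s["image"].astype(int)
for n,(x,y) in dict(g=(.451,-.121),b=(.453,.121),w=(.449,.006)).items():
    m=(W[...,2]>.056)&(W[...,2]<.066)&(np.hypot(W[...,0]-x,W[...,1]-y)<.035)&(im.max(-1)>70)
    P=W[m]*1000; print(n,m.sum(),cv2.minEnclosingCircle(P[:,:2].astype(np.float32)))
E
```

```text
t 23.65 tcp [ 467.5 -122.2  154.3] yang 89.9 F [-0.1  0.1  0.5] w 0.937 ff 0.0
0.00 10 [ 456. -190.    3.] [480. -59.   8.]
0.02 30 [ 473. -135.   21.] [ 479. -104.   30.]
0.03 33 [ 473. -133.   30.] [ 479. -104.   40.]
0.04 32 [ 473. -134.   40.] [ 480. -105.   50.]
0.18 8 [ 456. -163.  188.] [473. -75. 190.]
0.19 55 [ 455. -172.  190.] [479. -67. 200.]
t 23.70 tcp [ 467.4 -122.5  154.1] yang 89.9 F [-0.2 -0.4 -0.5] w 0.937 ff 0.0
turn -0.002 slide after turn [1.4 0.2 9.4] cm before [1.5 0.2 9.4]
385 ((466.9882507324219, -262.0616455078125), (161.0644073486328, 27.193756103515625), 9.844574928283691) [21.47346361 23.84329808]
g 310 ((450.21099853515625, -119.23457336425781), 30.188573837280273)
b 439 ((453.89697265625, 122.25020599365234), 28.91028594970703)
w 369 ((449.4043884277344, 7.353609561920166), 29.291505813598633)
```

Call:
send_rows(
  grip=[8,8,8,8,8,8,8,8,8,8],
  slide=[
    [0.8,0.1,0],
    [0.8,0.1,0],
    [0,0,2],
    [0,0,3],
    [0,0,3],
    [0,0,3],
    [0,0,2],
    [0,0,1.5],
    [0,0,1],
    [0,0,0.4],
  ],
  yaw=[0,0,0,0,0,0,0,0,0,0],
)

```text
clock: 24.75
tcp_pos: [0.4499, -0.1191, -0.0061]
orientation: [[-1.0, 0.001, -0.001], [0.001, 1.0, 0.001], [0.001, 0.001, -1.0]]
ft_force: [-0.1, 1.4, 0.3]
gripper_width: 0.941
finger_force: 0.0
```

Call:
send_rows(
  grip=[0,0,0,0,0,0,0,0,0,0],
  slide=[
    [0,0,0],
    [0,0,0],
    [0,0,0],
    [0,0,0],
    [0,0,0],
    [0,0,0],
    [0,0,-1],
    [0,0,-2],
    [0,0,-3],
    [0,0,-2],
  ],
  yaw=[0,0,0,0,0,0,0,0,0,0],
)

```text
clock: 25.75
tcp_pos: [0.4511, -0.119, 0.0764]
orientation: [[-1.0, 0.001, 0.001], [0.001, 1.0, 0.0], [-0.001, 0.0, -1.0]]
ft_force: [1.1, -0.7, -2.7]
gripper_width: 0.642
finger_force: 63.8
```

```bash
python3 plan.py 433 271 100 91.4
```

```text
t 25.75 tcp [ 451.1 -119.    76.4] yang 90.0 F [ 1.1 -0.7 -2.7] w 0.642 ff 63.8
turn -0.025 slide after turn [0.9 39.0 -2.4] cm before [ 1.8 39.  -2.3]
```

Call:
send_rows(
  grip=[0,0,0,0,0,0,0,0,0,0],
  slide=[
    [0,0,-1.4],
    [0,0,-1],
    [0,2,0],
    [0.2,3.5,0],
    [0.3,4.2,0],
    [0.3,4.5,0],
    [0.3,4.5,0],
    [0.3,4.5,0],
    [0.3,4.5,0],
    [0.1,4.2,0],
  ],
  yaw=[0,0,0,0,0,0,0,0,0,0],
)

```text
clock: 26.75
tcp_pos: [0.4319, 0.2016, 0.0985]
orientation: [[-1.0, 0.0, -0.001], [0.0, 1.0, -0.0], [0.001, -0.0, -1.0]]
ft_force: [0.4, -0.7, -2.2]
gripper_width: 0.644
finger_force: 64.1
```

Call:
send_rows(
  grip=[0,0,0,0,0,0,0,0,0,0],
  slide=[
    [0,3.7,0],
    [0,2.3,0],
    [0,1.1,0],
    [0,0,0],
    [0,0,2],
    [0,0,2],
    [0,0,2],
    [0,0,1],
    [0,0,0],
    [0,0,0],
  ],
  yaw=[0,0,0,0,0,0,0,0,0,0],
)

```text
clock: 27.75
tcp_pos: [0.4336, 0.2701, 0.0292]
orientation: [[-1.0, 0.002, 0.0], [0.002, 1.0, -0.0], [-0.0, -0.0, -1.0]]
ft_force: [-0.1, 0.8, -1.6]
gripper_width: 0.641
finger_force: 64.1
```

Run:
```python
from plan import *
o=state(); go(433,271,1,91.4,o)
s=snapshot("scene"); W=cloud(s)*1000;im=s["image"].astype(int)
d=np.abs(W[...,:2]-[433,271]).max(-1)<50; m=d&(W[...,2]>20)&(W[...,2]<130)&((im.max(-1)>110)|(im[...,1]-im[...,0]>25))
P=W[m]; P=P[P[:,0]<475]; print(np.percentile(P[:,2],[1,50,99]),P[:,:2].min(0),P[:,:2].max(0))
cv2.imwrite("pics/t1.png",cv2.resize(s["image"][180:400,370:610,::-1],None,fx=2.5,fy=2.5,interpolation=cv2.INTER_CUBIC))
```

```text
t 27.75 tcp [433.6 270.1  29.2] yang 89.9 F [-0.1  0.8 -1.6] w 0.641 ff 64.1
turn -0.026 slide after turn [0.1 0.1 2.8] cm before [0.1 0.1 2.8]
[34.99896659 82.43441611 95.28824064] [409.39504756 237.83420831] [462.96016057 305.43310677]
```

View pics/t1.png

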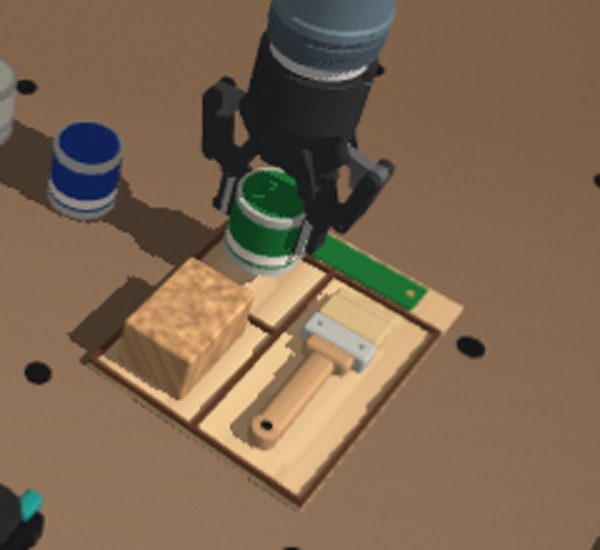

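The green tin hangs upright over the square bay with its bottom at about z=35 mm, and the block and wide brush look right. Lowering gently.

Call:
send_rows(
  grip=[0,0,0,0,0,0,5.6,6,6.8,6.8],
  slide=[
    [0,0,1],
    [0,0,0.8],
    [0,0,0.5],
    [0,0,0.3],
    [0,0,0.2],
    [0,0,0],
    [0,0,0],
    [0,0,0],
    [0,0,0],
    [0,0,0],
  ],
  yaw=[0,0,0,0,0,0,0,0,0,0],
)

```text
clock: 28.8
tcp_pos: [0.4336, 0.2709, 0.0007]
orientation: [[-1.0, 0.001, 0.0], [0.001, 1.0, 0.0], [-0.0, 0.0, -1.0]]
ft_force: [-0.3, -0.1, 0.5]
gripper_width: 0.799
finger_force: 0.0
```

Call:
send_rows(
  grip=[6.8,6.8,6.8,6.8,7.5,8,8,8,8,8],
  slide=[
    [0,0,-1],
    [0,0,-2.5],
    [0,0,-4],
    [0,0,-4],
    [0,0,-3.5],
    [0,-3,0],
    [-0.5,-4,0],
    [-0.5,-4,0],
    [-0.5,-4,0],
    [-0.5,0,0],
  ],
  yaw=[0,0,0,0,0,0,0,0,0,0],
)

```text
clock: 29.8
tcp_pos: [0.4534, 0.117, 0.1515]
orientation: [[-1.0, 0.007, 0.001], [0.007, 1.0, -0.001], [-0.001, -0.001, -1.0]]
ft_force: [0.0, 0.1, 0.0]
gripper_width: 0.941
finger_force: 0.0
```

Run:
```python
from plan import *
o=state(); go(453,121,-5,90,o)
s=snapshot("scene"); W=cloud(s); im=s["image"].astype(int)
for n,(x,y) in dict(g=(.433,.271),b=(.453,.121)).items():
    m=(W[...,2]>.056)&(W[...,2]<.072)&(np.hypot(W[...,0]-x,W[...,1]-y)<.04)&(im.max(-1)>70)
    P=W[m]*1000; print(n,m.sum(),cv2.minEnclosingCircle(P[:,:2].astype(np.float32)),np.percentile(P[:,2],[50,90]))
```

```text
t 29.80 tcp [453.4 117.  151.5] yang 89.6 F [0.  0.1 0. ] w 0.941 ff 0.0
turn -0.007 slide after turn [0.0 0.4 15.7] cm before [ 0.   0.4 15.6]
g 597 ((432.204345703125, 272.27593994140625), 29.98097801208496) [64.97163614 66.81393713]
b 443 ((453.2681579589844, 123.2066421508789), 30.1303653717041) [59.19558726 60.95442541]
```

Green tin placed at (432, 272), lid at 64 mm. Now the blue tin.

Call:
send_rows(
  grip=[8,8,8,8,8,8,8,8,8,8],
  slide=[
    [0,0.4,0],
    [0,0,2],
    [0,0,3],
    [0,0,3],
    [0,0,3],
    [0,0,2],
    [0,0,1.3],
    [0,0,0.9],
    [0,0,0.5],
    [0,0,0],
  ],
  yaw=[0,0,0,0,0,0,0,0,0,0],
)

```text
clock: 30.85
tcp_pos: [0.453, 0.1254, -0.0065]
orientation: [[-1.0, -0.0, -0.0], [-0.0, 1.0, 0.0], [0.0, 0.0, -1.0]]
ft_force: [0.4, -0.7, 0.7]
gripper_width: 0.935
finger_force: 0.0
```

Call:
send_rows(
  grip=[0,0,0,0,0,0,0,0,0,0],
  slide=[
    [0,0,0],
    [0,0,0],
    [0,0,0],
    [0,0,0],
    [0,0,0],
    [0,0,-1],
    [0,0,-2],
    [0,0,-3],
    [0,0,-3],
    [0,0,-1.5],
  ],
  yaw=[0,0,0,0,0,0,0,0,0,0],
)

```text
clock: 31.85
tcp_pos: [0.4545, 0.1251, 0.1017]
orientation: [[-1.0, 0.001, 0.003], [0.001, 1.0, 0.001], [-0.003, 0.001, -1.0]]
ft_force: [0.1, 1.3, -1.5]
gripper_width: 0.644
finger_force: 63.7
```

```bash
python3 plan.py 424 -358 100 89.6
```

```text
t 31.85 tcp [454.5 125.1 101.7] yang 90.0 F [ 0.1  1.3 -1.5] w 0.644 ff 63.7
turn 0.006 slide after turn [2.7 -48.3 0.2] cm before [  3.  -48.3   0.1]
```

Call:
send_rows(
  grip=[0,0,0,0,0,0,0,0,0,0],
  slide=[
    [0,-1.5,0],
    [0,-3,0],
    [0,-4,0],
    [0,-4.5,0],
    [0,-4.5,0],
    [0,-4.5,0],
    [0.4,-4.5,0],
    [0.5,-4.5,0],
    [0.5,-4.5,0],
    [0.5,-4.5,0],
  ],
  yaw=[0,0,0,0,0,0,0,0,0,0],
)

```text
clock: 32.85
tcp_pos: [0.4333, -0.2768, 0.0992]
orientation: [[-1.0, 0.001, 0.001], [0.001, 1.0, 0.001], [-0.001, 0.001, -1.0]]
ft_force: [0.7, 0.7, -1.7]
gripper_width: 0.641
finger_force: 63.9
```

Call:
send_rows(
  grip=[0,0,0,0,0,0,0,0,0,0],
  slide=[
    [0.5,-4,0],
    [0.4,-2.7,0],
    [0.2,-1.6,0],
    [0,0,0],
    [0,0,2],
    [0,0,2],
    [0,0,2],
    [0,0,1.2],
    [0,0,0],
    [0,0,0],
  ],
  yaw=[0,0,0,0,0,0,0,0,0,0],
)

```text
clock: 33.85
tcp_pos: [0.4231, -0.3575, 0.0271]
orientation: [[-1.0, -0.0, 0.0], [-0.0, 1.0, 0.0], [-0.0, 0.0, -1.0]]
ft_force: [0.4, -0.5, -1.4]
gripper_width: 0.648
finger_force: 64.0
```

Run:
```python
from plan import *
o=state(); go(424,-358,1,90,o)
s=snapshot("scene"); W=cloud(s)*1000;im=s["image"].astype(int)
d=np.abs(W[...,:2]-[424,-358]).max(-1)<50; m=d&(W[...,2]>20)&(W[...,2]<130)&((im.max(-1)>110)|(im[...,2]-im[...,0]>25))
P=W[m]; print(np.percentile(P[:,2],[1,50,99]),P[:,:2].min(0),P[:,:2].max(0))
cv2.imwrite("pics/t2.png",cv2.resize(s["image"][80:260,170:370,::-1],None,fx=3,fy=3,interpolation=cv2.INTER_CUBIC))
```

```text
t 33.85 tcp [ 423.1 -357.5   27.1] yang 90.0 F [ 0.4 -0.5 -1.4] w 0.648 ff 64.0
turn 0.000 slide after turn [-0.1 -0.0 2.6] cm before [-0.1 -0.   2.6]
[ 33.0147839   69.97668242 113.30866598] [ 397.76832017 -390.57299851] [ 451.6874255  -314.33052268]
```

View pics/t2.png

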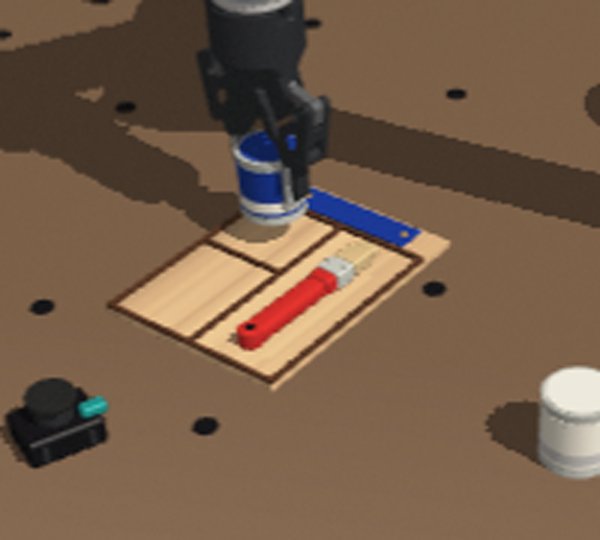

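The blue tin hangs upright over its bay at (268,180) and the narrow brush lies flat in its bay. Lowering and releasing.

Call:
send_rows(
  grip=[0,0,0,0,0,0,5.6,6,6.8,6.8],
  slide=[
    [0,0,1],
    [0,0,0.7],
    [0,0,0.5],
    [0,0,0.3],
    [0,0,0.2],
    [0,0,0],
    [0,0,0],
    [0,0,0],
    [0,0,0],
    [0,0,0],
  ],
  yaw=[0,0,0,0,0,0,0,0,0,0],
)

```text
clock: 34.9
tcp_pos: [0.423, -0.3585, -0.0004]
orientation: [[-1.0, 0.001, 0.0], [0.001, 1.0, -0.0], [-0.0, -0.0, -1.0]]
ft_force: [-0.4, 0.6, -0.2]
gripper_width: 0.795
finger_force: 0.0
```

Call:
send_rows(
  grip=[6.8,6.8,6.8,6.8,6.8,6.8,6.8,6.8,6.8,6.8],
  slide=[
    [0,0,-1],
    [0,0,-2.5],
    [0,0,-4],
    [0,0,-4],
    [0,0,-4],
    [0,3,0],
    [0,4,0],
    [0,4.5,0],
    [0,4.5,0],
    [0,4,0],
  ],
  yaw=[0,0,0,0,0,0,0,0,0,0],
)

```text
clock: 35.9
tcp_pos: [0.4228, -0.1564, 0.1555]
orientation: [[-1.0, 0.001, 0.001], [0.001, 1.0, -0.0], [-0.001, -0.0, -1.0]]
ft_force: [0.7, -0.1, 0.3]
gripper_width: 0.79
finger_force: 0.0
```

Run:
```python
from plan import *
state(); s=snapshot("top"); blobs(s,.016)
cv2.imwrite("pics/end.png",cv2.resize(s["image"][130:370,110:530,::-1],(798,456),interpolation=cv2.INTER_CUBIC))
```

```text
t 35.90 tcp [ 422.8 -156.4  155.5] yang 89.9 F [ 0.7 -0.1  0.3] w 0.790 ff 0.0
[197. 164.] 565 ztop 0.046 centre 744 275 size 39 40 ang 26.4 rgb [44. 45. 43.]
[443. 188.] 552 ztop 0.045 centre 695 -272 size 36 49 ang 81.6 rgb [43. 43. 42.]
[193. 260.] 1141 ztop 0.055 centre 533 272 size 84 56 ang 1.4 rgb [193. 146. 102.]
[157. 287.] 989 ztop 0.025 centre 490 353 size 158 50 ang 1.5 rgb [199. 169. 127.]
[433. 385.] 19202 ztop 0.709 centre 333 -87 size 65 96 ang 0.0 rgb [ 94. 107. 115.]
[315. 301.] 539 ztop 0.062 centre 449 6 size 54 54 ang 46.3 rgb [237. 233. 224.]
[191. 306.] 647 ztop 0.068 centre 434 271 size 55 54 ang 29.3 rgb [ 56. 130.  75.]
```

View pics/end.png

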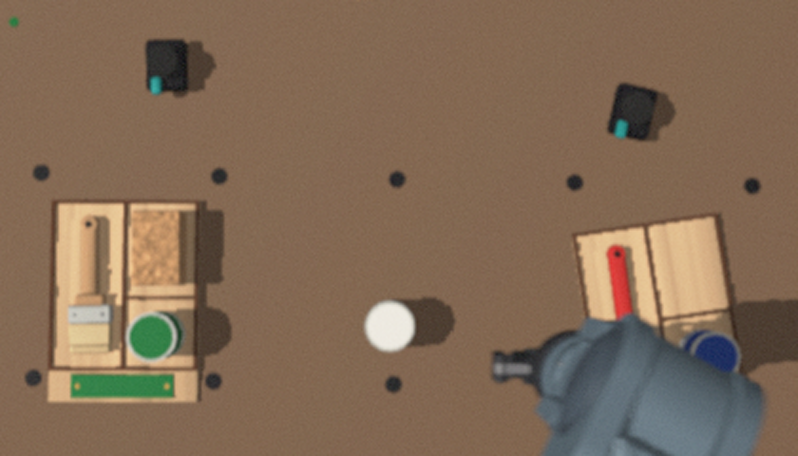

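The top view shows the green kit complete, the white tin and supports unmoved, and the blue tray partly hidden by the arm. I'll check the blue tray from the scene camera and hand in.

Run:
```python
from plan import *
s=snapshot("scene"); W=cloud(s); im=s["image"].astype(int)
m=(W[...,2]>.056)&(W[...,2]<.072)&(np.hypot(W[...,0]-.424,W[...,1]+.358)<.045)&(im.max(-1)>70)
P=W[m]*1000; c,r=cv2.minEnclosingCircle(P[:,:2].astype(np.float32)); z=np.median(P[:,2]); print(c,r,z)
d=W[...,:2]-[.4731,-.3078]; m=(W[...,2]>.0165)&(W[...,2]<.03)&(abs(d[...,0])<.11)&(abs(d[...,1]-.042)<.045)
B=cv2.minAreaRect((W[m][:,:2]*1000).astype(np.float32)); print(B)
if np.hypot(c[0]-424,c[1]+358)<8 and 62<z<68 and abs(B[0][0]-467)<10 and abs(B[0][1]+264)<15: print(sign_off())
```

```text
(423.0049743652344, -356.32440185546875) 30.442930221557617 64.73878952037602
((467.217529296875, -263.3423767089844), (160.3153533935547, 27.486244201660156), 6.696251392364502)
the job is handed in; nothing more can be done
None
```

Both kits are made up and handed in at about 36 s: the final camera checks put every item in its own bay within a few millimetres of centre, with the white tin and both supports where they were; the judge's verdict was not reported back.

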